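Set the brush dryer going

ROBOT

A 6-joint arm with a two-finger parallel gripper is mounted at the origin on the work surface. World frame = base frame: x ahead of the robot, y to its left, z up, the work surface at z = 0. Lengths are in m, angles in rad, forces in N, time in s.
With the tool pointing down it reaches from about 0.225 to 0.875 m from the base axis. Payload 3.4 kg.
Tool frame: the origin (TCP) lies at the very end of the fingers, on their centre line; the grasp point (between the pads) lies 19 mm behind it; z points along the fingers, y is the line along which they close (so a half turn about z gives the same grasp; the last joint's range is limited). The gripper opens to 85 mm and grips with 20 to 120 N. Pads are 22 mm wide; open, the fingers measure 114 mm over their backs; the gripper's body (76 mm by 85 mm) begins 54 mm behind the grasp point. The pads swing forward as they close: fully open they stand 13 mm farther back than shut.
Start: joints at [1.097, 0.276, 1.505, -0, 1.361, -0.121], TCP at [0.199, 0.54, 0.231] pointing down, gripper open.
Joint ranges: [-2.89, 2.89], [-0.75, 2.08], [0.22, 2.7], [-1.18, 4.32], [0.11, 2.71], [-2.7, 2.7]. Speed limits (rad/s): [2.57, 2.57, 3.14, 3.14, 3.14, 3.14].

INTERFACE

Orientations are given as a unit quaternion [w, x, y, z].
In Python, from rig import readout, vision, manip gives the robot as it stands.
- The arm moves only by the shell command python3 -m handwheel 'ROWS' [FORCE]. ROWS is JSON, a list of rows, each a list of 3 entries, a list of its own where there are three numbers: the shift along the tool's x, y, z in mm, then the turn, a rotation vector about the tool's x, y, z in units of 6 degrees (1.0 is 6 degrees), then the closure, from -1 (fully open) to 1 (shut), so that 0 is half open. A call has 1 to 20 rows; each row shifts and turns the commanded pose from where the row before left it, along the tool's axes as they then stand; what a row does not reach is not made up. A row lasts 1/8 s, in which the tool goes at most 62.5 mm and 10.7 degrees, less where a joint would pass 70% of its speed; a pose out of reach is approached as far as the arm can. A call is refused whole if a number of a shift passes 62.5 or a number of a turn 1, either way. A call with a gripper value outside its range is refused whole. The fingers move at their own pace and stop on an object; FORCE is the grip in N (left out, the last holds). Time passes only in rows, so rows that do not move let the fingers close. It gives the time, the measured TCP pose, the force, the opening and the grip force at its end, in the units of the state.
- readout.get_state(): the state, without advancing time (a new reading comes with each control period).
- vision.get_image(name): name is "side" or "top" or "wrist"; returns the picture (480x640x3 uint8, blue, green, red); there is no depth.
- vision.camera_params(name): a dict with "intrinsics" (3x3 intrinsics, pixels), "rvec" (rotation vector, rad) and "tvec" (3), from world to camera coordinates, as OpenCV has them; the wrist camera has in their place "hand_eye" (4x4, takes a point from camera to tool coordinates, whose origin is the TCP and whose axes are the flange's). Camera axes: x right, y down, z forward; pixel columns grow to the right and rows downward; lengths in m; the calibration is good to about 2 mm. A picture is of the moment at which its call begins: read the wrist's pose just before it. camera_params takes no time and is no camera call.
- manip.sign_off(): hands the job in; it is judged then, once.
The state is a dict: "clock": time; "qpos": joint angles; "qd": joint speeds; "effort": joint torques, N m; "position": TCP position; "ee_rot": TCP orientation; "contact_force": force on the tool from outside, world axes, zero at the start; "moment": the same for the moment, N m; "width": finger opening in m; "gripper_force": force on a finger pad.
Only numpy, scipy, OpenCV 4.12 (cv2) and the standard library are available. Lean on these libraries where they do the work, as an engineer would, in place of code of your own. Each camera call takes 0.05 s, during which the arm holds its last target. There are 200 camera calls.

TASK

The brush was left bristles-down in the dryer's slanted cup: pull it out, turn it end for end, put it back handle-down with the handle all the way to the bottom, and let go of it. Then set the four little yellow switches on the control box, counted from the red dot, fully to on, off, on, on (on is towards the white stripe), and after that press the green start button right down. Leave the other things on the ledge and the bamboo stand where they are.

Things in the scene. Friction and masses are not known exactly. Their poses are not given: they have to be found in the camera images.
- dryer: Brush dryer, fixed to the ledge: wooden base 170 x 120 x 30 mm (x, y, z) with a black fan grille, carrying a slanted blue cup. Origin: centre of the underside; x points from the low end of the cup to the side its mouth faces.
- cup: Blue round cup fixed on the dryer, 42 mm outside, 36 mm inside diameter, 85 mm long, 80 mm deep; axis slanted 42 degrees above level, mouth up and to the robot's right. Origin: centre of the outside of its bottom, 52 mm above the ledge, at x = -45 mm of the dryer; z runs along the axis out of the mouth (mouth at z = 85 mm, its centre 109 mm above the ledge), y is level, x points steeply down.
- cup_floor (a point): centre of the cup's inner floor, 5 mm along the cup's z from its origin
- brush: Loose brush, 220 mm long, 70 g, straight, round: brown handle 18 mm thick, 150 mm long; steel ferrule 20 mm thick, 10 mm long; rigid white bristle head 28 mm thick, 60 mm long. Origin at mid-length, on the handle; z points from handle end to bristle end. It starts head-down on the cup's floor, the handle leaning out, a few degrees off the cup's axis; handle-down it sags up to about 15 degrees.
- bristle_end (a point): centre of the end of the bristle head, 110 mm along +z of the brush
- handle_end (a point): centre of the end of the handle, 110 mm along -z of the brush
- control: Control box of the dryer, fixed: grey, 130 x 230 x 35 mm (x, y, z), flat top. Origin: centre of the underside; x points away from the robot, y left. On top: a row of four yellow slide switches along y, 24 mm apart, number 1 at the left (+y) end beside a red dot; a white stripe along the far (+x) side of the row marks ON; right of the row, at x = -18, y = -80 mm, a green push button.
- start_top (a point): centre of the top of the green start button, 26 mm diameter, pushed straight down
- start (a joint): travel of the start button, m: 0 up, 0.006 fully down; springs back, 4 N fully down; pressed when beyond 0.0045
- sw1 (a joint): switch 1, m: 0 = fully OFF (towards the robot), 0.010 = fully ON (towards the white stripe, along +x of the box); stays where it is left, about 1.2 N to slide; may start part-way
- sw1_top (a point): centre of the top of the knob of switch 1: the knob is 8 mm along its slide, 6 mm along the row and stands 14 mm above the box's top (49 mm above the ledge); it moves with the switch. In the box's frame y = 48 mm, x = -23 mm when OFF, -13 mm when ON
- sw2 (a joint): switch 2, m: 0 = fully OFF (towards the robot), 0.010 = fully ON (towards the white stripe, along +x of the box); stays where it is left, about 1.2 N to slide; may start part-way
- sw2_top (a point): centre of the top of the knob of switch 2: the knob is 8 mm along its slide, 6 mm along the row and stands 14 mm above the box's top (49 mm above the ledge); it moves with the switch. In the box's frame y = 24 mm, x = -23 mm when OFF, -13 mm when ON
- sw3 (a joint): switch 3, m: 0 = fully OFF (towards the robot), 0.010 = fully ON (towards the white stripe, along +x of the box); stays where it is left, about 1.2 N to slide; may start part-way
- sw3_top (a point): centre of the top of the knob of switch 3: the knob is 8 mm along its slide, 6 mm along the row and stands 14 mm above the box's top (49 mm above the ledge); it moves with the switch. In the box's frame y = 0 mm, x = -23 mm when OFF, -13 mm when ON
- sw4 (a joint): switch 4, m: 0 = fully OFF (towards the robot), 0.010 = fully ON (towards the white stripe, along +x of the box); stays where it is left, about 1.2 N to slide; may start part-way
- sw4_top (a point): centre of the top of the knob of switch 4: the knob is 8 mm along its slide, 6 mm along the row and stands 14 mm above the box's top (49 mm above the ledge); it moves with the switch. In the box's frame y = -24 mm, x = -23 mm when OFF, -13 mm when ON
- gourd: calabash gourd cup, dark brown, 95 mm tall, up to 90 mm wide, on the top tier of the bamboo stand; loose bystander, origin at the centre of its underside, to be left alone
- bombilla: steel drinking straw 170 mm long lying on the middle tier of the stand; loose bystander, origin at the centre of its underside, to be left alone
- jar: glass jar with steel screw lid, 68 mm wide, 100 mm tall, on the lowest tier of the stand; loose bystander, origin at the centre of its underside, to be left alone
- saucer: white ceramic saucer 110 mm wide, 16 mm tall, on the lowest tier of the stand; loose bystander, origin at the centre of its underside, to be left alone
- flask: green flask 80 mm wide, 240 mm tall, standing on the ledge beyond the control box; loose bystander, origin at the centre of its underside, to be left alone
- mug: white cup 72 mm wide, 70 mm tall, standing on the ledge beyond the working area; loose bystander, origin at the centre of its underside, to be left alone
- tin: yellow tin 76 mm wide, 90 mm tall, standing on the ledge beyond the dryer, to the right; loose bystander, origin at the centre of its underside, to be left alone
There are look-alikes about, which are no part of the job. Several things have the shape of the dryer; the one meant has the colours described above. Of the things shaped like the brush, the brown one is meant.

How it is judged:
By the outcome, as a careful person would: the job done as asked, in the order asked, and still so for the second after the job is handed in, with the robot touching nothing.
It also fails if it takes over 70 s, if anything falls off the work surface, if the arm or the gripper's body presses on something with over 40 N, if the wrist force passes 120 N, or if a joint passes its speed limit or range.

## Working session

There is one attempt and no reset: what is moved stays moved. The work goes in short steps, Python scripts to look and compute and a shell command to move; the robot and the scene stay as the last step left them, time stands still between calls to the robot, and variables do not carry over. Pictures are saved under pics/ and viewed, at most 10 in all, crops included, and the job is handed in when it is done.

```bash
mkdir -p pics; ls
python3 - <<'E'
from rig import readout, vision
import cv2
print(readout.get_state())
for n in("side","top"):
    cv2.imwrite(f"pics/{n}0.png",vision.get_image(n)); print(n,vision.camera_params(n))
print(vision.camera_params("wrist"))
E
```

```text
pics
{'clock': 0.0, 'qpos': array([ 1.09699493e+00,  2.76592826e-01,  1.50613997e+00, -2.87381490e-05,
        1.36068075e+00, -1.20976550e-01]), 'qd': array([-1.05041843e-03, -8.64856761e-04, -1.49160500e-03, -6.94678794e-05,
       -7.85482970e-04, -1.22985522e-03]), 'effort': array([-1.29291358e-03, -4.16782057e+01, -2.45804733e+01, -2.54644619e-04,
        1.10274649e-02, -2.38578275e-05]), 'position': array([0.19845128, 0.53910732, 0.23043822]), 'ee_rot': array([-2.53349564e-04,  1.75495780e-01,  9.84479762e-01, -8.74598558e-04]), 'contact_force': array([-0.6393217 ,  0.05637048, -0.79695559]), 'moment': array([-0.01489966, -0.01113259, -0.01977371]), 'gripper_force': 0.0, 'width': 0.0847664114876375}
side {'intrinsics': array([[610.38198528,   0.        , 321.92256177],
       [  0.        , 610.38198528, 232.3647392 ],
       [  0.        ,   0.        ,   1.        ]]), 'rvec': array([ 0.19347254, -2.66202862,  1.47610661]), 'tvec': array([0.50203071, 0.15191182, 1.73597041])}
top {'intrinsics': array([[467.69470345,   0.        , 315.85942181],
       [  0.        , 467.69470345, 243.12224377],
       [  0.        ,   0.        ,   1.        ]]), 'rvec': array([ 2.18856477, -2.15942099,  0.09532109]), 'tvec': array([0.09426413, 0.50018355, 1.33211264])}
{'intrinsics': array([[333.14584113,   0.        , 323.15726364],
       [  0.        , 333.14584113, 238.10614608],
       [  0.        ,   0.        ,   1.        ]]), 'hand_eye': array([[-1.12860603e-03, -9.54086011e-01, -2.99530650e-01,
         7.59844433e-02],
       [ 9.99998437e-01, -6.69215697e-04, -1.63627639e-03,
        -7.19534655e-04],
       [ 1.36069780e-03, -2.99532029e-01,  9.54085275e-01,
        -1.41941483e-01],
       [ 0.00000000e+00,  0.00000000e+00,  0.00000000e+00,
         1.00000000e+00]])}
```

View pics/side0.png

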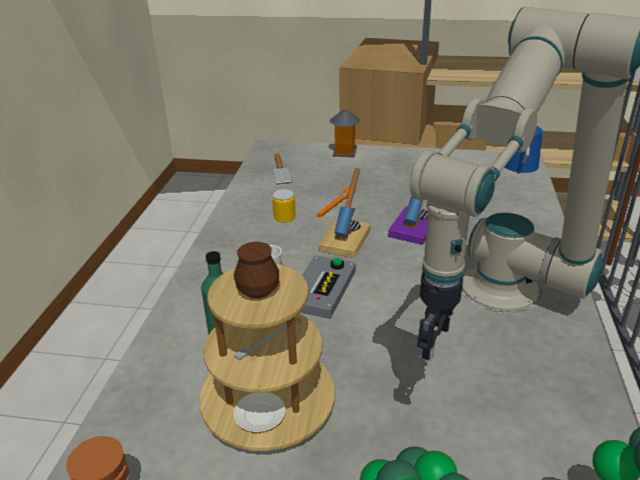

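View pics/top0.png

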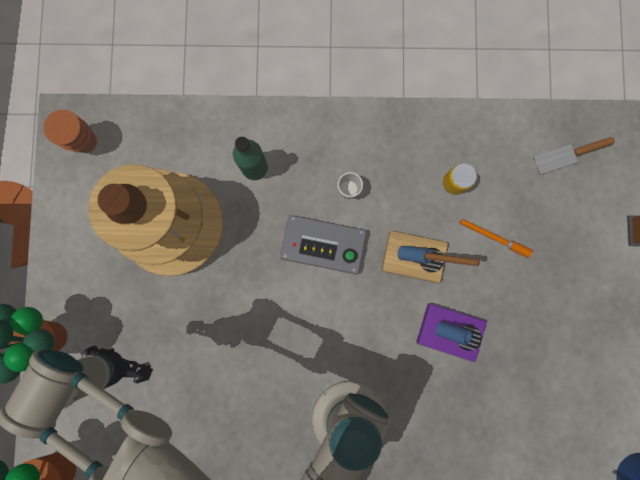

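The side and top views show the control box at about (325,243) in top, and the dryer at (415,257) with the brush handle ending at (478,262). The purple dryer and the orange brush are decoys.

```bash
cat > h.py <<'E'
import numpy as np, cv2
from rig import readout, vision
from scipy.spatial.transform import Rotation as R
def cam(n,st=None):
    p=vision.camera_params(n); K=p["intrinsics"]
    if n=="wrist":
        T=toolT(st)@p["hand_eye"]; return K,T[:3,:3],T[:3,3]
    Rm=R.from_rotvec(p["rvec"]).as_matrix(); return K,Rm.T,-Rm.T@p["tvec"]
def toolT(st):
    T=np.eye(4); T[:3,:3]=R.from_quat(st["ee_rot"],scalar_first=True).as_matrix(); T[:3,3]=st["position"]; return T
def ray(c,uv):
    K,Rw,o=c; d=Rw@np.linalg.inv(K)@[uv[0],uv[1],1.]; return o,d/np.linalg.norm(d)
def onz(c,uv,z):
    o,d=ray(c,uv); return o+d*(z-o[2])/d[2]
def proj(c,P):
    K,Rw,o=c; q=K@(Rw.T@(np.asarray(P)-o)); return q[:2]/q[2]
def tri(c1,a,c2,b):
    A=np.zeros((3,3)); r=np.zeros(3)
    for o,d in(ray(c1,a),ray(c2,b)):
        M=np.eye(3)-np.outer(d,d); A+=M; r+=M@o
    return np.linalg.solve(A,r)
E
python3 - <<'E'
from h import *
t=cv2.imread("pics/top0.png"); s=cv2.imread("pics/side0.png")
a=cv2.resize(t[205:290,270:490],None,fx=3.6,fy=3.6,interpolation=cv2.INTER_CUBIC)
b=cv2.resize(s[160:320,290:400],None,fx=3.,fy=3.,interpolation=cv2.INTER_CUBIC)
C=np.zeros((600,800,3),np.uint8); C[:306,:792]=a; 
C[306:600,:330]=b[:294]; C[306:492,400:730]=b[294:]
cv2.imwrite("pics/crop.png",C)
ct=cam("top"); 
def blob(im,lo,hi,box):
    x0,y0,x1,y1=box; m=cv2.inRange(cv2.cvtColor(im,cv2.COLOR_BGR2HSV),lo,hi); k=np.zeros_like(m); k[y0:y1,x0:x1]=m[y0:y1,x0:x1]
    n,l,st,c=cv2.connectedComponentsWithStats(k); 
    i=1+np.argmax(st[1:,4]); pts=np.argwhere(l==i)[:,::-1].astype(np.float32); return c[i],st[i],cv2.minAreaRect(pts),pts
TB=(275,210,375,275)
for nm,lo,hi,z in(("green",(45,120,50),(80,255,255),.04),("red",(0,120,80),(8,255,255),.035)):
    c,st,r,_=blob(t,lo,hi,TB); print(nm,c,st,onz(ct,c,z))
c,st,r,p=blob(t,(0,0,75),(180,60,135),TB); print("box?",st,r,[onz(ct,q,.035).round(4) for q in cv2.boxPoints(r)])
c,st,r,p=blob(t,(12,60,120),(25,160,255),(375,225,455,290)); print("base",st,r,[onz(ct,q,.03).round(4) for q in cv2.boxPoints(r)])
c,st,r,p=blob(t,(95,80,50),(120,255,255),(375,225,455,290)); print("cup",c,st,r)
for im,bx in((t,(420,240,490,275)),(s,(330,160,370,215))):
    c,st,r,p=blob(im,(5,100,50),(14,255,200),bx); print("brush",c,st,r, cv2.boxPoints(r).tolist())
E
```

```text
green [349.41428571 255.1       ] [345 251  10   9  70] [0.46427966 0.00473652 0.04      ]
red [294.  244.2] [293 243   3   4  10] [0.4938189  0.16360841 0.035     ]
box? [ 275  210  100   65 5212] ((324.4999694824219, 242.0), (98.99998474121094, 63.99999237060547), 0.0) [array([0.4077, 0.2163, 0.035 ]), array([0.5923, 0.2203, 0.035 ]), array([ 0.596 , -0.0657,  0.035 ]), array([ 0.4115, -0.0661,  0.035 ])]
base [ 382  231   66   52 1614] ((414.2308044433594, 256.3461608886719), (60.20764923095703, 41.77273178100586), 11.309932708740234) [array([ 0.4207, -0.0856,  0.03  ]), array([ 0.5392, -0.1092,  0.03  ]), array([ 0.5072, -0.2791,  0.03  ]), array([ 0.3893, -0.2543,  0.03  ])]
cup [412.86842105 253.78684211] [398 246  33  17 380] ((413.7308044433594, 254.1538848876953), (32.00096130371094, 14.015925407409668), 7.125016689300537)
brush [451.3836858  258.65558912] [425 253  54  12 331] ((451.5400390625, 258.72003173828125), (53.88153839111328, 6.646803379058838), 8.130102157592773) [[424.4000244140625, 258.2000427246094], [425.34002685546875, 251.6200408935547], [478.6800537109375, 259.2400207519531], [477.74005126953125, 265.82000732421875]]
brush [336.125  203.5625] [330 198  14  11  16] ((336.59759521484375, 203.12196350097656), (0.9370425939559937, 16.398244857788086), 51.34019088745117) [[329.9024658203125, 207.8780517578125], [342.70733642578125, 197.6341552734375], [343.292724609375, 198.36587524414062], [330.48785400390625, 208.60977172851562]]
```

View pics/crop.png

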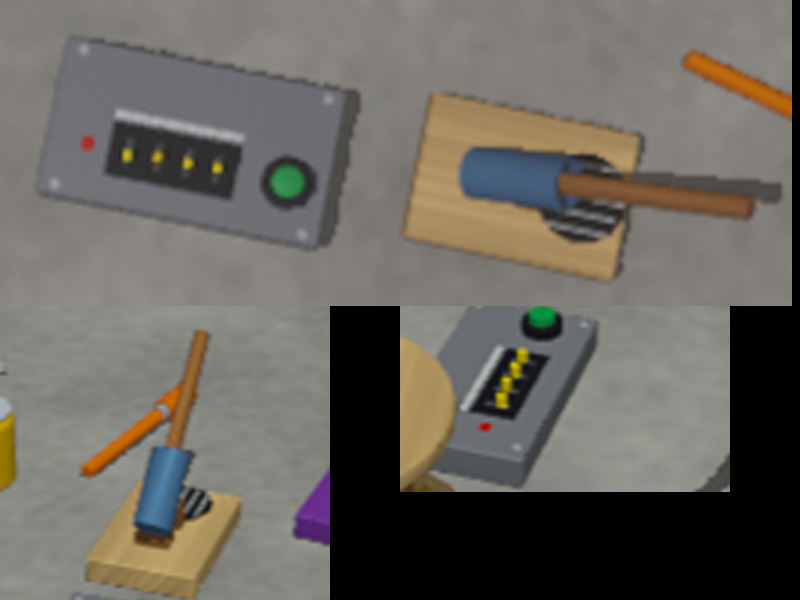

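The crop shows the red dot on the left of the box and all four switches. It also shows the handle tip at about (478.3,262.8) in top and (357.3,168.7) in side. Next I'll compute the poses and check the wrist joint angles for the planned grasp and flip.

```bash
cat >> h.py <<'E'
def fkR(q): return (R.from_euler("ZYZYZ",[q[0],q[1]+q[2],q[3],q[4],q[5]+np.pi/2])).as_matrix()
E
python3 - <<'E'
from h import *
ct,cs=cam("top"),cam("side")
st=readout.get_state(); print("FK check",(fkR(st["qpos"])-toolT(st)[:3,:3]).round(3).tolist())
D=np.array([.4641,-.182]); e=np.array([.4207+.5392-.3893-.5072,-.0856-.1092+.2543+.2791]); e=-e/np.linalg.norm(e); e3=np.r_[e,0]
O=np.r_[D-.045*e,.052]; c,s=np.cos(np.radians(42)),np.sin(np.radians(42)); u=c*e3+s*np.array([0,0,1])
print("e",e,"O",O,"u",u,"floor",O+.005*u,"mouth",O+.085*u)
H=tri(ct,(478.3,262.8),cs,(357.3,168.7)); print("handle end",H, "ideal",O+.225*u,"reproj",proj(ct,H),proj(cs,H))
F=O+.005*u; b=(H-F)/np.linalg.norm(H-F); print("brush dir approx",b,"len",np.linalg.norm(H-F),"angle off",np.degrees(np.arccos(b@u)))
print("mouth proj top",proj(ct,O+.085*u),"side",proj(cs,O+.085*u),"O side",proj(cs,O))
# box
Bx=lambda px:onz(ct,(270+px[0]/3.6,205+px[1]/3.6),.035)
cs_=[Bx(p) for p in((70,37),(357,92),(322,249),(38,193))]
print("box corners",np.round(cs_,4).tolist())
# wrist options
lvl=np.r_[-e[1],e[0],0]; dn=s*e3-c*np.array([0,0,1])
for sg in(1,-1):
  for ph in(0,30,50,70,90,-30):
    a=np.cos(np.radians(ph))*dn+np.sin(np.radians(ph))*lvl; x=sg*u; M=np.c_[x,np.cross(a,x),a]
    P=O+.115*u; W=P-a*.25
    B=R.from_euler("ZY",[np.arctan2(W[1],W[0]),1.7]).as_matrix().T@M
    z=R.from_matrix(B).as_euler("ZYZ"); f=lambda v:(v+np.pi)%(2*np.pi)-np.pi
    print(sg,ph,"a",a.round(2),"q1",np.arctan2(W[1],W[0]).round(2),"|W|",np.hypot(*W[:2]).round(2),W[2].round(2),"q456",f(z[0]).round(2),z[1].round(2),f(z[2]-np.pi/2).round(2),"alt",f(z[0]+np.pi).round(2),-z[1].round(2))
E
```

```text
Traceback (most recent call last):
  File "h.py", line 22, in fkR
    def fkR(q): return (R.from_euler("ZYZYZ",[q[0],q[1]+q[2],q[3],q[4],q[5]+np.pi/2])).as_matrix()
                        ~~~~~~~~~~~~^^^^^^^^^^^^^^^^^^^^^^^^^^^^^^^^^^^^^^^^^^^^^^^^^
  File "scipy/spatial/transform/_rotation.pyx", line 1413, in scipy.spatial.transform._rotation.Rotation.from_euler
ValueError: Expected axis specification to be a non-empty string of upto 3 characters, got ZYZYZ
```

```bash
sed -i '$d' h.py
cat >> h.py <<'E'
def fkR(q): return (R.from_euler("ZYZ",[q[0],q[1]+q[2],q[3]])*R.from_euler("YZ",[q[4],q[5]+np.pi/2])).as_matrix()
E
python3 - <<'E'
from h import *
ct,cs=cam("top"),cam("side")
st=readout.get_state(); print("FK check",abs(fkR(st["qpos"])-toolT(st)[:3,:3]).max().round(3))
D=np.array([.4641,-.182]); e=np.array([.4207+.5392-.3893-.5072,-.0856-.1092+.2543+.2791]); e=-e/np.linalg.norm(e); e3=np.r_[e,0]
O=np.r_[D-.045*e,.052]; c,s=np.cos(np.radians(42)),np.sin(np.radians(42)); u=c*e3+s*np.array([0,0,1])
print("e",e,"O",O,"u",u,"floor",O+.005*u,"mouth",O+.085*u)
H=tri(ct,(478.3,262.8),cs,(357.3,168.7)); print("handle end",H, "ideal",O+.225*u,"reproj",proj(ct,H),proj(cs,H))
F=O+.005*u; b=(H-F)/np.linalg.norm(H-F); print("brush dir approx",b,"len",np.linalg.norm(H-F),"angle off",np.degrees(np.arccos(b@u)))
print("mouth proj top",proj(ct,O+.085*u),"side",proj(cs,O+.085*u),"O side",proj(cs,O))
Bx=lambda px:onz(ct,(270+px[0]/3.6,205+px[1]/3.6),.035)
cs_=[Bx(p) for p in((70,37),(357,92),(322,249),(38,193))]
print("box corners",np.round(cs_,4).tolist())
lvl=np.r_[-e[1],e[0],0]; dn=s*e3-c*np.array([0,0,1])
f=lambda v:round((v+np.pi)%(2*np.pi)-np.pi,2)
for sg in(1,-1):
  for ph in(0,30,50,70,90,-30):
    a=np.cos(np.radians(ph))*dn+np.sin(np.radians(ph))*lvl; x=sg*u; M=np.c_[x,np.cross(a,x),a]
    P=O+.115*u; W=P-a*.25
    B=R.from_euler("ZY",[np.arctan2(W[1],W[0]),1.7]).as_matrix().T@M
    z=R.from_matrix(B).as_euler("ZYZ")
    print(sg,ph,"a",a.round(2),"q1",np.arctan2(W[1],W[0]).round(2),"|W|",np.hypot(*W[:2]).round(2),W[2].round(2),"q456",f(z[0]),z[1].round(2),f(z[2]-np.pi/2))
E
```

```text
FK check 0.0
e [-0.18404315 -0.98291816] O [ 0.47238194 -0.13776868  0.052     ] u [-0.13677072 -0.73045055  0.66913061] floor [ 0.47169809 -0.14142094  0.05534565] mouth [ 0.46075643 -0.19985698  0.1088761 ]
handle end [ 0.43874474 -0.3092786   0.19378567] ideal [ 0.44160853 -0.30212006  0.20255439] reproj [478.31434352 262.9430926 ] [357.18709524 168.69642307]
brush dir approx [-0.14974501 -0.7627707   0.62909244] len 0.22006307619242554 angle off 3.040803265689709
mouth proj top [426.85590725 255.76565504] side [346.14065976 208.13336767] O side [339.93109429 233.72676252]
box corners [[0.5774, 0.1782, 0.035], [0.5361, -0.0519, 0.035], [0.4105, -0.0246, 0.035], [0.4519, 0.2014, 0.035]]
1 0 a [-0.12 -0.66 -0.74] q1 -0.12 |W| 0.49 0.31 q456 -0.73 1.52 -3.0
1 30 a [ 0.38 -0.66 -0.64] q1 -0.16 |W| 0.36 0.29 q456 -0.8 0.97 -3.01
1 50 a [ 0.67 -0.56 -0.48] q1 -0.27 |W| 0.3 0.25 q456 -0.77 0.54 -3.1
1 70 a [ 0.88 -0.4  -0.25] q1 -0.48 |W| 0.27 0.19 q456 0.39 0.14 1.98
1 90 a [ 0.98 -0.18 -0.  ] q1 -0.69 |W| 0.27 0.13 q456 1.8 0.52 0.58
1 -30 a [-0.6  -0.48 -0.64] q1 -0.17 |W| 0.61 0.29 q456 -0.68 2.01 -3.03
-1 0 a [-0.12 -0.66 -0.74] q1 -0.12 |W| 0.49 0.31 q456 -0.73 1.52 0.14
-1 30 a [ 0.38 -0.66 -0.64] q1 -0.16 |W| 0.36 0.29 q456 -0.8 0.97 0.13
-1 50 a [ 0.67 -0.56 -0.48] q1 -0.27 |W| 0.3 0.25 q456 -0.77 0.54 0.04
-1 70 a [ 0.88 -0.4  -0.25] q1 -0.48 |W| 0.27 0.19 q456 0.39 0.14 -1.16
-1 90 a [ 0.98 -0.18 -0.  ] q1 -0.69 |W| 0.27 0.13 q456 1.8 0.52 -2.56
-1 -30 a [-0.6  -0.48 -0.64] q1 -0.17 |W| 0.61 0.29 q456 -0.68 2.01 0.11
```

The measured brush length came out at 0.2200 m, so the dryer and handle fix is good. I'll move over towards the work area, which also gives data for fitting the link lengths.

```bash
python3 -m handwheel '[[[-39,-48,-12],[0,0,1],-1],[[-39,-48,-12],[0,0,0],-1],[[-39,-48,-12],[0,0,0],-1],[[-39,-48,-12],[0,0,0],-1],[[-39,-48,-12],[0,0,0],-1],[[-39,-48,-12],[0,0,0],-1],[[-39,-48,-12],[0,0,0],-1],[[-39,-48,-12],[0,0,0],-1],[[-20,-30,-12],[0,0,0],-1],[[-10,-20,-12],[0,0,0],-1]]'
python3 - <<'E'
from h import *
print(readout.get_state()["qpos"].round(4).tolist(),readout.get_state()["position"])
E
```

```text
clock: 1.35
position: [0.3189, 0.003, 0.3506]
ee_rot: [-0.0, 0.228, 0.974, -0.0]
contact_force: [0.9, -0.3, -0.7]
width: 0.0856
gripper_force: 0.0
[-0.2098, -0.1787, 1.7044, -0.0002, 1.6163, -1.3202] [0.31893328 0.00296319 0.35061644]
```

```bash
python3 -m handwheel '[[[0,0,0],[1,0,1],-1],[[0,0,0],[1,0,1],-1],[[0,0,0],[1,0,1],-1],[[0,0,0],[1,0,1],-1],[[0,0,0],[0,0,0],-1]]'
python3 - <<'E'
from h import *
st=readout.get_state(); print(st["qpos"].round(4).tolist(),st["position"],toolT(st)[:3,:3].round(2).tolist())
E
```

```text
clock: 1.98
position: [0.3197, 0.0055, 0.3492]
ee_rot: [-0.048, 0.416, 0.885, -0.201]
contact_force: [-0.7, -0.2, -0.1]
width: 0.0853
gripper_force: 0.0
[0.1233, 0.0105, 1.6166, -0.2959, 1.8111, -0.5967] [0.31973759 0.00553599 0.34923799] [[-0.65, 0.72, -0.25], [0.76, 0.57, -0.32], [-0.08, -0.4, -0.91]]
```

```bash
cat >> h.py <<'E'
def fkP(q,L):
    L1,L2,h0,d,off,b=L; q23=q[1]+q[2]
    w=np.array([L1*np.sin(q[1])+L2*np.sin(q23)+b*np.cos(q23),off,h0+L1*np.cos(q[1])+L2*np.cos(q23)-b*np.sin(q23)])
    return R.from_euler("z",q[0]).apply(w)+d*fkR(q)[:,2]
LO=np.array([-2.89,-.75,.22,-1.18,.11,-2.7]); HI=np.array([2.89,2.08,2.7,4.32,2.71,2.7])
E
python3 - <<'E'
from h import *
from scipy.optimize import least_squares
st=readout.get_state()
Q=[[1.09699,.27659,1.50614,0,1.36068,-.12098],[-0.2098,-0.1787,1.7044,-0.0002,1.6163,-1.3202],[0.1233,0.0105,1.6166,-0.2959,1.8111,-0.5967]]
P=[[.19845,.53911,.23044],[.31893,.00296,.35062],[.31974,.00554,.34924]]
print(abs(fkR(Q[2])-toolT(st)[:3,:3]).max())
r=least_squares(lambda L:np.concatenate([fkP(q,L)-p for q,p in zip(Q,P)]+[[.01*L[5]]]),[.45,.45,.2,.3,.07,0]); print(r.x,abs(r.fun).max())
E
```

```text
4.582416681786494e-05
[0.6083017  0.41905107 0.12009133 0.3642308  0.06937216 0.02277748] 0.00022777481931596642
```

```bash
cat >> h.py <<'E'
from scipy.optimize import least_squares
L=np.array([0.6083017,0.41905107,0.12009133,0.3642308,0.06937216,0.02277748])
def ik(M,p):
    best=None
    for q0 in([0,.3,1.6,-.7,1.4,0],[0,0,2,-.7,1,-1.5],[-.3,0,2.3,1.8,.7,0],[-.3,-.3,2.3,.5,.7,1.5],[-.3,-.3,2.3,1.8,.7,-2]):
        r=least_squares(lambda q:np.r_[fkP(q,L)-p,.3*(fkR(q)-M).ravel()],np.clip(q0,LO+.05,HI-.05),bounds=(LO,HI))
        if best is None or r.cost<best.cost: best=r
        if best.cost<1e-8: break
    return best.x,np.sqrt(2*best.cost)
D=np.array([.4641,-.182]); e=np.array([-0.18404315,-0.98291816]); e3=np.r_[e,0]; Z=np.array([0,0,1.])
O=np.r_[D-.045*e,.052]; c42,s42=np.cos(np.radians(42)),np.sin(np.radians(42)); u=c42*e3+s42*Z
b=np.array([-0.14974501,-0.7627707,0.62909244]); H=np.array([0.43874474,-0.3092786,0.19378567]); lvl=np.r_[-e[1],e[0],0]
def pose(hdw,beta,ph,sg,P):
    # handle direction hdw in world; hd in tool = sg*(cos b,0,sin b); ph roll about hdw; P grasp point
    k=np.cross(hdw,lvl); k*=-np.sign(k[2]); k/=np.linalg.norm(k); a0=R.from_rotvec(hdw*np.radians(ph)).apply(k) # perpendicular, downward
    x0=sg*hdw; y0=np.cross(a0,x0); M0=np.c_[x0,y0,a0]
    M=M0@R.from_euler("y",beta,degrees=True).as_matrix()
    return M,P+.019*M[:,2]
E
python3 - <<'E'
from h import *
for sg in(-1,1):
  for w,hd,P in(("G",b,H-.11*b),("P",-u,O+.115*u)):
    for beta in(-30,-15,0,15,30):
      o=[]
      for ph in(-90,-70,-50,-30,0,30,50,70,90):
        M,p=pose(hd,beta,ph,sg,P); q,err=ik(M,p)
        if err<3e-3: o.append((ph,M[:,2].round(1).tolist(),q.round(1).tolist()))
      print(w,sg,beta); [print("   ",*i) for i in o]
E
```

```text
G -1 -30
    -90 [-0.9, -0.2, 0.3] [-0.3, 1.2, 1.4, -0.8, 2.4, 0.2]
    -70 [-0.9, -0.4, 0.1] [-0.2, 1.0, 1.4, -0.8, 2.2, 0.3]
    -50 [-0.8, -0.6, -0.1] [-0.1, 0.9, 1.6, -0.8, 1.9, 0.4]
    -30 [-0.6, -0.8, -0.3] [-0.0, 0.8, 1.7, -0.9, 1.7, 0.6]
G -1 -15
    -90 [-1.0, -0.0, 0.2] [-0.4, 1.1, 1.3, -0.6, 2.4, 0.3]
    -70 [-1.0, -0.2, -0.1] [-0.3, 1.0, 1.3, -0.6, 2.2, 0.3]
    -50 [-0.8, -0.4, -0.3] [-0.2, 0.8, 1.5, -0.7, 1.9, 0.4]
    -30 [-0.6, -0.6, -0.5] [-0.1, 0.7, 1.7, -0.8, 1.6, 0.5]
    0 [-0.2, -0.8, -0.6] [-0.0, 0.4, 2.0, -1.0, 1.2, 0.8]
G -1 0
    -90 [-1.0, 0.2, -0.0] [-0.4, 1.1, 1.2, -0.4, 2.4, 0.4]
    -70 [-1.0, -0.0, -0.3] [-0.4, 0.9, 1.3, -0.5, 2.2, 0.3]
    -50 [-0.8, -0.3, -0.5] [-0.3, 0.8, 1.4, -0.5, 1.9, 0.3]
    -30 [-0.6, -0.4, -0.7] [-0.2, 0.6, 1.6, -0.6, 1.6, 0.4]
    0 [-0.1, -0.6, -0.8] [-0.2, 0.3, 2.0, -0.8, 1.0, 0.5]
G -1 15
    -90 [-0.9, 0.4, -0.2] [-0.5, 1.0, 1.2, -0.2, 2.4, 0.5]
    -70 [-0.9, 0.2, -0.4] [-0.4, 0.9, 1.3, -0.3, 2.1, 0.4]
    -50 [-0.8, -0.0, -0.6] [-0.4, 0.7, 1.4, -0.3, 1.8, 0.3]
    -30 [-0.5, -0.2, -0.8] [-0.3, 0.5, 1.6, -0.4, 1.5, 0.
[... 3292 characters left out ...]
-0.1, -0.4, -0.9] [-0.3, 0.3, 1.9, -0.6, 1.0, 0.3]
    30 [-0.5, -0.3, -0.8] [-0.3, 0.5, 1.6, -0.4, 1.5, 0.3]
    50 [-0.8, -0.1, -0.6] [-0.4, 0.7, 1.4, -0.4, 1.8, 0.3]
    70 [-0.9, 0.1, -0.4] [-0.4, 0.9, 1.3, -0.3, 2.1, 0.4]
    90 [-0.9, 0.4, -0.2] [-0.5, 1.0, 1.2, -0.2, 2.4, 0.6]
P 1 30
    -50 [0.7, -0.1, -0.7] [-0.9, 0.1, 2.4, 1.4, 0.5, -2.5]
    -30 [0.4, -0.2, -0.9] [-0.6, 0.1, 2.2, 0.2, 0.4, -0.9]
    0 [-0.0, -0.2, -1.0] [-0.5, 0.2, 1.9, -0.2, 1.0, -0.1]
    30 [-0.4, -0.0, -0.9] [-0.4, 0.5, 1.6, -0.2, 1.5, 0.1]
    50 [-0.7, 0.1, -0.7] [-0.5, 0.7, 1.4, -0.2, 1.8, 0.3]
    70 [-0.8, 0.3, -0.6] [-0.5, 0.8, 1.3, -0.1, 2.0, 0.5]
    90 [-0.8, 0.5, -0.3] [-0.6, 0.9, 1.2, 0.0, 2.2, 0.7]
```

```bash
cat >> h.py <<'E'
from scipy.linalg import logm,expm
def mk(M,p): T=np.eye(4); T[:3,:3]=M; T[:3,3]=p; return T
def plan(T1,n,T0=None):
    T0=toolT(readout.get_state()) if T0 is None else T0
    X=np.linalg.inv(T0)@T1; S=expm(np.real(logm(X))/n)
    rv=np.degrees(R.from_matrix(S[:3,:3]).as_rotvec())/6
    print(n,"rows: shift",(S[:3,3]*1000).round(2).tolist(),"turn",rv.round(3).tolist(),"total rot",np.degrees(R.from_matrix(X[:3,:3]).magnitude()).round(1))
    T=T0.copy()
    for i in range(n):
        T=T@S
        if i%max(1,n//4)==0: print("  via",T[:3,3].round(3))
E
python3 - <<'E'
from h import *
M,p=pose(b,0,0,-1,H-.11*b); G=mk(M,p); Gp=G.copy(); Gp[:3,3]-=.1*M[:,2]
print(M.round(3),p,[ik(M,t)[0].round(2) for t in(p,Gp[:3,3])])
plan(Gp,14)
for k in(0,.05,.10,.14):
  Mp,pp=pose(-u,0,0,-1,O+(.115+k)*u); q,er=ik(Mp,pp); q2,er2=ik(Mp,pp-.06*Mp[:,2]); print(k,q.round(2),er.round(4),q2.round(2),er2.round(4))
E
```

```text
[[ 0.15   0.982 -0.116]
 [ 0.763 -0.189 -0.618]
 [-0.629  0.004 -0.777]] [ 0.45301682 -0.23712268  0.10981645] [array([-0.16,  0.33,  1.99, -0.83,  1.02,  0.55]), array([-0.04,  0.26,  1.85, -0.72,  1.24,  0.47])]
14 rows: shift [-10.37, 10.63, 14.63] turn [-0.026, -0.254, 0.641] total rot 57.9
  via [ 0.33  -0.001  0.332]
  via [ 0.364 -0.027  0.286]
  via [ 0.397 -0.062  0.247]
  via [ 0.429 -0.106  0.216]
  via [ 0.457 -0.157  0.193]
0 [-0.13  0.35  1.99 -0.87  1.06 -2.54] 0.0 [-0.05  0.31  1.91 -0.8   1.19 -2.59] 0.0
0.05 [-0.2   0.3   1.96 -0.87  1.07 -2.65] 0.0 [-0.12  0.26  1.88 -0.8   1.2  -2.7 ] 0.0
0.1 [-0.26  0.26  1.94 -0.89  1.07 -2.7 ] 0.0142 [-0.17  0.23  1.89 -0.85  1.19 -2.7 ] 0.0245
0.14 [-0.3   0.24  1.94 -0.93  1.06 -2.7 ] 0.0337 [-0.2   0.21  1.89 -0.88  1.19 -2.7 ] 0.0446
```

Run:
```python
from h import *
for beta in(8,12,16):
 for ph in(-10,0,10):
  print(beta,ph,[(lambda r:(r[0][2:].round(2).tolist(),float(r[1].round(4))))(ik(*pose(-u,beta,ph,-1,O+(.115+k)*u))) for k in(0,.06,.11)])
M,p=pose(b,14,0,-1,H-.11*b); print(ik(M,p)[0].round(2)); T=mk(M,p-.1*M[:,2]); print(M.round(3),p,ik(M,T[:3,3])[0].round(2)); plan(T,14)
M,p=pose(b,10,0,-1,H-.11*b); print(ik(M,p)[0].round(2)); T=mk(M,p-.1*M[:,2]); print(M.round(3),p,ik(M,T[:3,3])[0].round(2)); plan(T,14)
```

```text
8 -10 [([2.14, -1.17, 1.0, -2.21], 0.0), ([2.12, -1.17, 0.98, -2.36], 0.0), ([2.08, -1.15, 0.95, -2.49], 0.0)]
8 0 [([2.01, -0.99, 1.14, -2.38], 0.0), ([1.98, -1.0, 1.14, -2.51], 0.0), ([1.95, -1.01, 1.13, -2.61], 0.0)]
8 10 [([1.88, -0.87, 1.3, -2.5], 0.0), ([1.86, -0.89, 1.3, -2.61], 0.0), ([1.83, -0.91, 1.31, -2.7], 0.0009)]
12 -10 [([2.13, -1.18, 1.07, -2.17], 0.0097), ([2.1, -1.18, 1.05, -2.32], 0.0126), ([2.07, -1.18, 1.02, -2.44], 0.0121)]
12 0 [([2.02, -1.04, 1.18, -2.31], 0.0), ([2.0, -1.06, 1.18, -2.43], 0.0), ([1.97, -1.08, 1.17, -2.53], 0.0)]
12 10 [([1.89, -0.92, 1.33, -2.45], 0.0), ([1.88, -0.95, 1.33, -2.55], 0.0), ([1.85, -0.97, 1.33, -2.64], 0.0)]
16 -10 [([2.11, -1.18, 1.14, -2.13], 0.0217), ([2.08, -1.18, 1.12, -2.28], 0.0281), ([2.05, -1.18, 1.09, -2.41], 0.0304)]
16 0 [([2.03, -1.09, 1.23, -2.25], 0.0), ([2.02, -1.12, 1.22, -2.35], 0.0), ([1.99, -1.14, 1.2, -2.45], 0.0)]
16 10 [([1.9, -0.96, 1.36, -2.39], 0.0), ([1.89, -1.0, 1.36, -2.49], 0.0), ([1.87, -1.03, 1.36, -2.57], 0.0)]
[-0.31  0.27  1.94 -0.54  0.94  0.21]
[[ 0.173  0.982 -0.076]
 [ 0.89  -0.189 -0.415]
 [-0.422  0.004 -0.906]] [ 0.45377047 -0.2332676   0.10736352] [-0.22  0.18  1.8  -0.47  1.18  0.16]
14 rows: shift [-13.17, 9.34, 13.23] turn [-0.103, -0.1, 0.63] total rot 54.2
  via [ 0.332 -0.003  0.335]
  via [ 0.367 -0.035  0.294]
  via [ 0.401 -0.075  0.259]
  via [ 0.43  -0.121  0.229]
  via [ 0.455 -0.173  0.205]
[-0.27  0.28  1.96 -0.63  0.96  0.31]
[[ 0.168  0.982 -0.088]
 [ 0.859 -0.189 -0.477]
 [-0.485  0.004 -0.875]] [ 0.45354429 -0.23442756  0.10796525] [-0.17  0.2   1.82 -0.55  1.19  0.25]
14 rows: shift [-12.38, 9.71, 13.64] turn [-0.081, -0.144, 0.633] total rot 55.0
  via [ 0.331 -0.003  0.334]
  via [ 0.366 -0.033  0.292]
  via [ 0.4   -0.071  0.256]
  via [ 0.43  -0.116  0.226]
  via [ 0.455 -0.168  0.202]
```

```bash
python3 -m handwheel '[[[-12.8,9.5,13.4],[-0.09,-0.12,0.63],-1],[[-12.8,9.5,13.4],[-0.09,-0.12,0.63],-1],[[-12.8,9.5,13.4],[-0.09,-0.12,0.63],-1],[[-12.8,9.5,13.4],[-0.09,-0.12,0.63],-1],[[-12.8,9.5,13.4],[-0.09,-0.12,0.63],-1],[[-12.8,9.5,13.4],[-0.09,-0.12,0.63],-1],[[-12.8,9.5,13.4],[-0.09,-0.12,0.63],-1],[[-12.8,9.5,13.4],[-0.09,-0.12,0.63],-1],[[-12.8,9.5,13.4],[-0.09,-0.12,0.63],-1],[[-12.8,9.5,13.4],[-0.09,-0.12,0.63],-1],[[-12.8,9.5,13.4],[-0.09,-0.12,0.63],-1],[[-12.8,9.5,13.4],[-0.09,-0.12,0.63],-1],[[-12.8,9.5,13.4],[-0.09,-0.12,0.63],-1],[[-12.8,9.5,13.4],[-0.09,-0.12,0.63],-1],[[0,0,0],[0,0,0],-1]]'
python3 - <<'E'
from h import *
st=readout.get_state(); im=vision.get_image("wrist"); cw=cam("wrist",st)
M,p=pose(b,12,0,-1,H-.11*b); T=mk(M,p)
plan(T,8)
for nm,P in(("hend",H),("grasp",H-.11*b),("mouth",O+.085*u),("mouth+-y",O+.085*u+.018*lvl),("",O+.085*u-.018*lvl),("O",O)):
    q=proj(cw,P); print(nm,q.round(1)); cv2.circle(im,tuple(int(v) for v in q),3,(0,255,0),-1)
cv2.imwrite("pics/w1.png",im)
E
```

```text
clock: 3.85
position: [0.4598, -0.1915, 0.1989]
ee_rot: [0.149, 0.751, 0.618, -0.179]
contact_force: [-1.6, -0.4, 0.8]
width: 0.0854
gripper_force: 0.0
8 rows: shift [0.35, 0.22, 12.65] turn [-0.003, -0.002, -0.002] total rot 0.2
  via [ 0.459 -0.196  0.188]
  via [ 0.458 -0.207  0.165]
  via [ 0.456 -0.218  0.142]
  via [ 0.454 -0.228  0.119]
hend [325.9 390.2]
grasp [325.6 241.5]
mouth [326.3 198.2]
mouth+-y [352.6 198. ]
 [300.  198.5]
O [325.2  71.5]
```

View pics/w1.png

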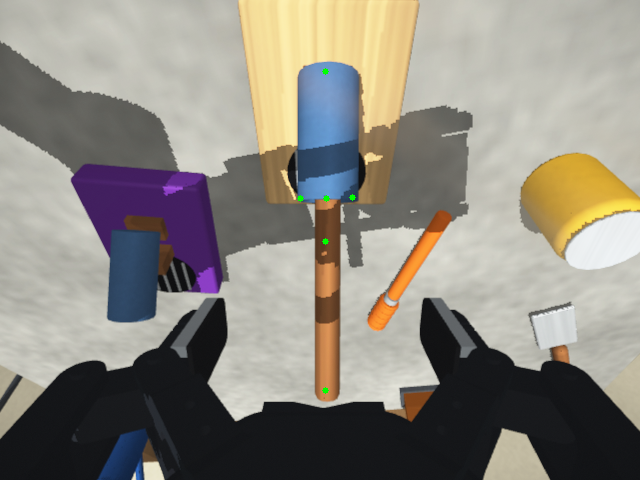

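The wrist view confirms it: the cup mouth is centred at about (328,198) and the handle at x≈327, within 1–2 mm of the projections. Now I'll descend and grip.

```bash
python3 -m handwheel '[[[0,0,12.6],[0,0,0],-1],[[0,0,12.6],[0,0,0],-1],[[0,0,12.6],[0,0,0],-1],[[0,0,12.6],[0,0,0],-1],[[0,0,12.6],[0,0,0],-1],[[0,0,12.6],[0,0,0],-1],[[2,1,12.6],[0,0,0],-1],[[0,0.5,13],[0,0,0],-1],[[0,0,0],[0,0,0],0.3],[[0,0,0],[0,0,0],1],[[0,0,0],[0,0,0],1],[[0,0,0],[0,0,0],1],[[0,0,0],[0,0,0],1],[[0,0,0],[0,0,0],1]]' 60
python3 - <<'E'
from h import *
T=toolT(readout.get_state()); 
# pull along b by 0.11 then lift; print in tool axes
print("b in tool",T[:3,:3].T@b, "Z in tool",T[:3,:3].T@Z, "force",T[:3,:3].T@readout.get_state()["contact_force"])
E
```

```text
clock: 5.65
position: [0.4544, -0.2343, 0.1082]
ee_rot: [0.15, 0.751, 0.618, -0.179]
contact_force: [1.0, 0.1, 2.9]
width: 0.0164
gripper_force: 58.4
b in tool [-0.9780117   0.00201276 -0.20854031] Z in tool [-0.45315     0.00426491 -0.89142408] force [-0.99908707  0.98075157 -2.7170405 ]
```

```bash
python3 -m handwheel '[[[-6,0,-1.3],[0,0,0],1],[[-12.2,0,-2.6],[0,0,0],1],[[-12.2,0,-2.6],[0,0,0],1],[[-12.2,0,-2.6],[0,0,0],1],[[-12.2,0,-2.6],[0,0,0],1],[[-12.2,0,-2.6],[0,0,0],1],[[-12.2,0,-2.6],[0,0,0],1],[[-12.2,0,-2.6],[0,0,0],1],[[-12.2,0,-2.6],[0,0,0],1],[[-12.2,0,-2.6],[0,0,0],1],[[0,0,-20],[0,0,0],1],[[0,0,-20],[0,0,0],1],[[0,0,-20],[0,0,0],1],[[0,0,0],[0,0,0],1]]'
python3 - <<'E'
from h import *
st=readout.get_state(); im=vision.get_image("wrist"); cv2.imwrite("pics/w2.png",im); print(st["qpos"].round(2))
for k in(.11,.13):
    Mp,pp=pose(-u,12,0,-1,O+(.115+k)*u); print(ik(Mp,pp)); plan(mk(Mp,pp),32)
E
```

```text
clock: 7.4
position: [0.442, -0.2983, 0.2373]
ee_rot: [0.151, 0.751, 0.618, -0.178]
contact_force: [0.2, -0.1, -1.4]
width: 0.0164
gripper_force: 58.7
[-0.42  0.17  1.73 -0.5   1.17 -0.04]
(array([-0.19686826,  0.31494063,  1.97438198, -1.07627191,  1.1657158 ,
       -2.53047307]), np.float64(9.291137515934494e-09))
32 rows: shift [-0.26, -0.7, 1.43] turn [-0.219, 0.001, 0.909] total rot 179.5
  via [ 0.44  -0.299  0.235]
  via [ 0.435 -0.303  0.224]
  via [ 0.433 -0.306  0.212]
  via [ 0.435 -0.311  0.2  ]
(array([-0.22731323,  0.29588603,  1.96100266, -1.07885269,  1.1605995 ,
       -2.57357465]), np.float64(1.1340891335168155e-09))
32 rows: shift [-0.3, 0.27, 1.41] turn [-0.219, 0.001, 0.909] total rot 179.5
  via [ 0.441 -0.299  0.235]
  via [ 0.442 -0.307  0.227]
  via [ 0.441 -0.316  0.219]
  via [ 0.439 -0.325  0.212]
```

View pics/w2.png

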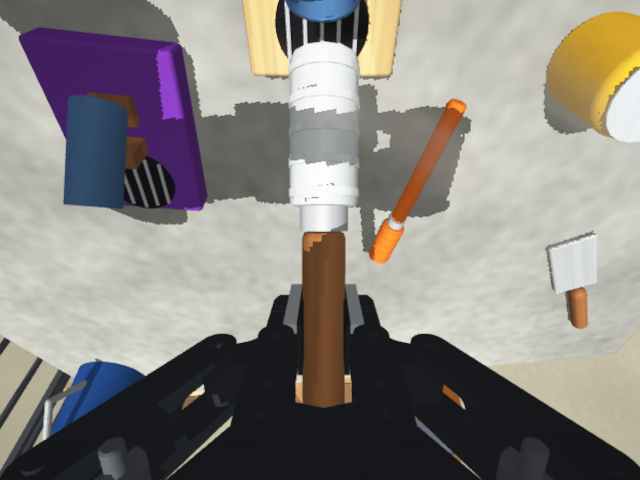

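The brush is held straight: head centred at x≈324, its far end at row ~42, the handle/ferrule edge at row ~232. Now I'll turn it in the negative direction, so joint 6 stays in range.

```bash
python3 -m handwheel '[[[0,0,-6],[0.22,0,-0.91],1],[[0,0,-6],[0.22,0,-0.91],1],[[0,0,0],[0.22,0,-0.91],1],[[0,0,0],[0.22,0,-0.91],1],[[0,0,0],[0.22,0,-0.91],1],[[0,0,0],[0.22,0,-0.91],1],[[0,0,0],[0.22,0,-0.91],1],[[0,0,0],[0.22,0,-0.91],1],[[0,0,0],[0.22,0,-0.91],1],[[0,0,0],[0.22,0,-0.91],1],[[0,0,0],[0.22,0,-0.91],1],[[0,0,0],[0.22,0,-0.91],1],[[0,0,0],[0.22,0,-0.91],1],[[0,0,0],[0.22,0,-0.91],1],[[0,0,0],[0.22,0,-0.91],1],[[0,0,0],[0.22,0,-0.91],1],[[0,0,0],[0,0,0],1]]'
python3 - <<'E'
from h import *
st=readout.get_state(); print(st["qpos"].round(2))
Mp,pp=pose(-u,12,0,-1,O+(.115+.12)*u); plan(mk(Mp,pp),16)
# brush in tool check from w2: predicted pixels for beta=12 in wrist frame
p=vision.camera_params("wrist"); K=p["intrinsics"]; he=np.linalg.inv(p["hand_eye"])
for be in(8,12,16):
    d=np.array([np.cos(np.radians(be)),0,np.sin(np.radians(be))]); g=np.array([0,0,-.019]); n=np.array([np.sin(np.radians(be)),0,-np.cos(np.radians(be))])
    for nm,P in(("ferr/handle",g+.04*d+.009*n),("head near",g+.05*d+.014*n),("head far top",g+.11*d+.014*n),("head far bottom",g+.11*d-.014*n)):
        q=K@(he[:3,:3]@P+he[:3,3]); print(be,nm,(q[:2]/q[2]).round(1))
E
```

```text
clock: 9.57
position: [0.4419, -0.2925, 0.245]
ee_rot: [-0.143, 0.132, 0.923, -0.331]
contact_force: [-0.4, -0.6, -1.5]
width: 0.0159
gripper_force: 58.6
[-0.27  0.33  1.63 -0.71  1.46 -1.37]
16 rows: shift [-1.18, 0.23, 3.36] turn [0.223, -0.003, -0.916] total rot 90.6
  via [ 0.442 -0.295  0.242]
  via [ 0.441 -0.303  0.231]
  via [ 0.44  -0.311  0.219]
  via [ 0.439 -0.319  0.207]
8 ferr/handle [324.1 232.2]
8 head near [324.1 206.3]
8 head far top [323.9  20.8]
8 head far bottom [323.8  53.9]
12 ferr/handle [324.1 229.8]
12 head near [324.1 203.3]
12 head far top [323.8  29.3]
12 head far bottom [323.8  63.8]
16 ferr/handle [324.1 227.9]
16 head near [324.  201.1]
16 head far top [323.8  38.3]
16 head far bottom [323.8  73.9]
```

```bash
python3 -m handwheel '[[[-1.2,0.2,3.4],[0.22,0,-0.92],1],[[-1.2,0.2,3.4],[0.22,0,-0.92],1],[[-1.2,0.2,3.4],[0.22,0,-0.92],1],[[-1.2,0.2,3.4],[0.22,0,-0.92],1],[[-1.2,0.2,3.4],[0.22,0,-0.92],1],[[-1.2,0.2,3.4],[0.22,0,-0.92],1],[[-1.2,0.2,3.4],[0.22,0,-0.92],1],[[-1.2,0.2,3.4],[0.22,0,-0.92],1],[[-1.2,0.2,3.4],[0.22,0,-0.92],1],[[-1.2,0.2,3.4],[0.22,0,-0.92],1],[[-1.2,0.2,3.4],[0.22,0,-0.92],1],[[-1.2,0.2,3.4],[0.22,0,-0.92],1],[[-1.2,0.2,3.4],[0.22,0,-0.92],1],[[-1.2,0.2,3.4],[0.22,0,-0.92],1],[[-1.2,0.2,3.4],[0.22,0,-0.92],1],[[-1.2,0.2,3.4],[0.22,0,-0.92],1],[[0,0,0],[0,0,0],1]]'
python3 - <<'E'
from h import *
st=readout.get_state(); print(st["qpos"].round(2)); T=toolT(st)
Mp,pp=pose(-u,12,0,-1,O+(.115+.12)*u); plan(mk(Mp,pp),2)
ct,cs=cam("top"),cam("side")
g=T[:3,3]-.019*T[:3,2]
C=np.zeros((600,800,3),np.uint8)
for i,(n,c) in enumerate((("top",ct),("side",cs))):
    im=vision.get_image(n); q=proj(c,g); print(n,"grasp px",q, "mouth",proj(c,O+.085*u))
    for be in(8,12,16):
        hd=T[:3,:3]@-np.array([np.cos(np.radians(be)),0,np.sin(np.radians(be))]); print("  beta",be,"handle end",proj(c,g+.11*hd).round(1),"head",proj(c,g-.11*hd).round(1))
    x,y=int(q[0])-45,int(q[1])-50; cr=im[y:y+100,x:x+80]; print("crop origin",x,y); C[50:550,i*400:i*400+400]=cv2.resize(cr,None,fx=5,fy=5,interpolation=cv2.INTER_CUBIC)
    cv2.imwrite(f"pics/{n}2.png",im)
cv2.imwrite("pics/c2.png",C)
E
```

```text
clock: 11.7
position: [0.4372, -0.3254, 0.1985]
ee_rot: [-0.351, -0.569, 0.686, -0.287]
contact_force: [-0.2, 0.5, -1.2]
width: 0.0159
gripper_force: 58.6
[-0.21  0.34  1.94 -1.07  1.17 -2.56]
2 rows: shift [-0.44, -0.02, -0.21] turn [0.027, 0.006, 0.015] total rot 0.4
  via [ 0.437 -0.325  0.198]
  via [ 0.437 -0.325  0.198]
top grasp px [480.92059912 262.07412692] mouth [426.85590722 255.76565502]
  beta 8 handle end [442.1 258. ] head [525.5 266.8]
  beta 12 handle end [440.6 257.4] head [526.7 267.4]
  beta 16 handle end [439.4 256.9] head [527.7 267.9]
crop origin 435 212
side grasp px [356.84065682 164.01884501] mouth [346.14065974 208.13336768]
  beta 8 handle end [349.6 196.8] head [363.9 131.9]
  beta 12 handle end [349.1 196. ] head [364.3 132.9]
  beta 16 handle end [348.7 195.1] head [364.7 134. ]
crop origin 311 114
```

View pics/c2.png

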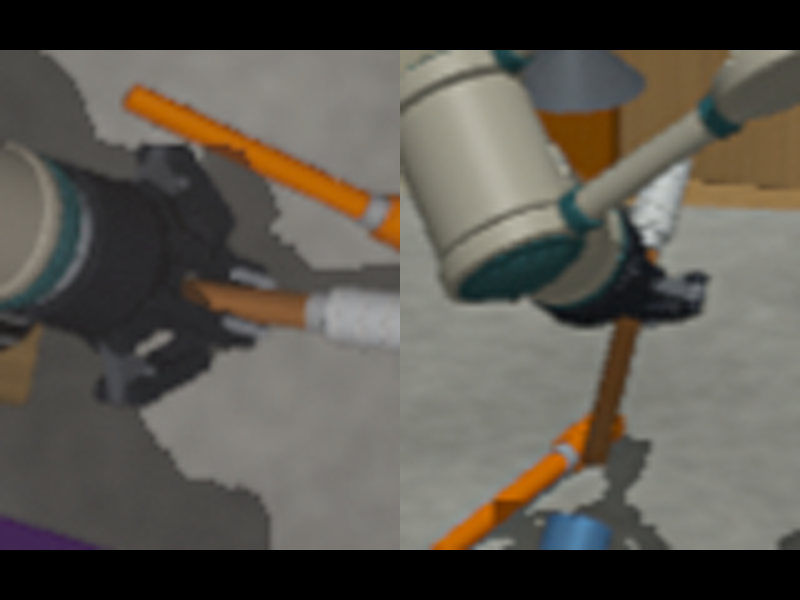

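Run:
```python
from h import *
im=cv2.imread("pics/w2.png"); 
g=im[:,318:330].astype(int).mean(1)
for r in list(range(14,56,2))+list(range(196,242,2)): print(r,g[r].round().astype(int).tolist(),end=" ; ")
p=vision.camera_params("wrist"); K=p["intrinsics"]; he=np.linalg.inv(p["hand_eye"])
print()
from itertools import product
for be,sh in product((10,12,14,16,18,20),(0,-.002,)):
    d=np.array([np.cos(np.radians(be)),0,np.sin(np.radians(be))]); n=np.array([np.sin(np.radians(be)),0,-np.cos(np.radians(be))]); o=np.array([0,0,-.019])+sh*d
    f=lambda P:(lambda q:round(q[1]/q[2],1))(K@(he[:3,:3]@P+he[:3,3]))
    print(be,sh,f(o+.04*d+.01*n),f(o+.05*d+.014*n),f(o+.11*d+.014*n))
t=cv2.imread("pics/top2.png"); print([ (x,t[262:274,x].max(1).tolist()) for x in range(518,536,2)])
```

```text
14 [196, 143, 94] ; 16 [185, 134, 88] ; 18 [206, 152, 100] ; 20 [145, 104, 69] ; 22 [71, 56, 45] ; 24 [51, 50, 50] ; 26 [52, 51, 50] ; 28 [52, 52, 52] ; 30 [53, 52, 52] ; 32 [54, 54, 54] ; 34 [54, 54, 55] ; 36 [55, 55, 55] ; 38 [62, 62, 62] ; 40 [82, 82, 81] ; 42 [230, 230, 226] ; 44 [249, 249, 247] ; 46 [250, 250, 249] ; 48 [250, 250, 249] ; 50 [250, 250, 249] ; 52 [250, 250, 249] ; 54 [250, 251, 251] ; 196 [252, 252, 251] ; 198 [252, 252, 252] ; 200 [253, 253, 252] ; 202 [253, 253, 252] ; 204 [205, 205, 200] ; 206 [244, 244, 242] ; 208 [244, 244, 243] ; 210 [244, 244, 243] ; 212 [244, 245, 243] ; 214 [245, 245, 243] ; 216 [245, 245, 243] ; 218 [245, 245, 244] ; 220 [245, 245, 244] ; 222 [245, 245, 244] ; 224 [246, 245, 244] ; 226 [246, 246, 244] ; 228 [246, 246, 244] ; 230 [239, 239, 239] ; 232 [38, 62, 96] ; 234 [60, 102, 157] ; 236 [52, 87, 133] ; 238 [53, 90, 138] ; 240 [53, 88, 136] ; 
10 0 232.6 206.1 26.7
10 -0.002 237.9 211.7 33.0
12 0 231.3 204.6 30.9
12 -0.002 236.6 210.2 37.0
14 0 230.2 203.4 35.3
14 -0.002 235.4 208.9 41.1
16 0 229.2 202.4 39.9
16 -0.002 234.4 207.8 45.4
18 0 228.4 201.6 44.5
18 -0.002 233.5 206.9 49.8
20 0 227.7 201.0 49.3
20 -0.002 232.8 206.1 54.2
[(518, [134, 147, 157, 162, 165, 165, 163, 158, 155, 143, 128, 119]), (520, [128, 143, 153, 160, 165, 166, 166, 162, 156, 146, 128, 121]), (522, [123, 140, 151, 159, 164, 166, 167, 165, 160, 151, 136, 125]), (524, [123, 138, 148, 154, 162, 163, 162, 164, 159, 150, 140, 125]), (526, [109, 130, 140, 138, 137, 138, 135, 134, 133, 129, 126, 124]), (528, [88, 106, 113, 113, 112, 113, 114, 114, 115, 119, 123, 122]), (530, [118, 128, 128, 130, 130, 131, 130, 129, 127, 125, 125, 126]), (532, [125, 126, 127, 129, 130, 130, 131, 130, 128, 127, 126, 126]), (534, [125, 125, 126, 126, 126, 127, 128, 127, 128, 128, 127, 128])]
```

Best fit to the wrist picture is β≈16°, so the brush sits about 4° off the tool angle I assumed. I'll tilt the tool to compensate and then insert.

Run:
```python
from h import *
T0=toolT(readout.get_state())
Ms,ps=[],[]
for k in(.12,.06,.03,.004,0):
    M,p=pose(-u,15.5,4,-1,O+(.1157+k)*u); q,er=ik(M,p); print(k,q.round(2),er.round(4))
    if k==.12: T1=mk(M,p); plan(T1,2,T0)
print("-u in tool",M.T@-u)
```

```text
0.12 [-0.19  0.36  1.94 -1.09  1.26 -2.53] 0.0
2 rows: shift [0.34, 1.04, 0.02] turn [-0.302, 0.295, -0.067] total rot 5.1
  via [ 0.437 -0.325  0.199]
  via [ 0.436 -0.325  0.2  ]
0.06 [-0.1   0.42  1.96 -1.06  1.27 -2.42] 0.0
0.03 [-0.06  0.46  1.97 -1.05  1.27 -2.37] 0.0
0.004 [-0.02  0.49  1.97 -1.03  1.28 -2.32] 0.0
0 [-0.02  0.49  1.97 -1.03  1.28 -2.32] 0.0
-u in tool [-9.63630448e-01 -2.08166817e-17 -2.67238375e-01]
```

```bash
python3 -m handwheel '[[[0.3,1,0],[-0.3,0.3,-0.07],1],[[0.3,1,0],[-0.3,0.3,-0.07],1],[[-9.6,0,-2.7],[0,0,0],1],[[-9.6,0,-2.7],[0,0,0],1],[[-9.6,0,-2.7],[0,0,0],1],[[-9.6,0,-2.7],[0,0,0],1],[[-9.6,0,-2.7],[0,0,0],1],[[-9.6,0,-2.7],[0,0,0],1],[[0,0,0],[0,0,0],1]]'
python3 - <<'E'
from h import *
st=readout.get_state(); T=toolT(st); f=T[:3,:3].T@st["contact_force"]; print("force tool",f.round(1))
M,p=pose(-u,15.5,4,-1,O+(.1157+.06)*u); plan(mk(M,p),1)
cs=cam("side"); im=vision.get_image("side"); x,y=310,130
g=T[:3,3]-.019*T[:3,2]; print(proj(cs,g),proj(cs,O+.085*u))
cw=cam("wrist",st); iw=vision.get_image("wrist")
C=np.zeros((600,800,3),np.uint8); C[:,:400]=cv2.resize(im[y:y+120,x:x+80],None,fx=5,fy=5,interpolation=cv2.INTER_CUBIC); C[100:400,400:]=cv2.resize(iw,(400,300)); cv2.imwrite("pics/c3.png",C)
E
```

```text
clock: 12.92
position: [0.4441, -0.2808, 0.1591]
ee_rot: [-0.392, -0.555, 0.678, -0.281]
contact_force: [0.1, -0.9, -0.7]
width: 0.0164
gripper_force: 58.5
force tool [-0.1 -0.3  1.1]
1 rows: shift [0.69, -0.19, 0.45] turn [-0.009, -0.014, 0.04] total rot 0.3
  via [ 0.444 -0.282  0.159]
[352.60731875 181.63285459] [346.14065974 208.13336768]
```

View pics/c3.png

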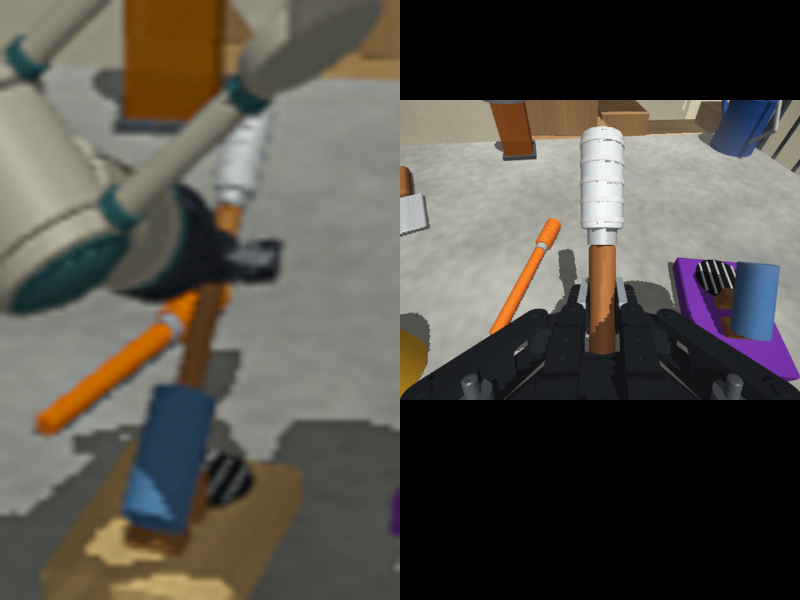

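The handle tip is inside the cup mouth, at about (193,387) in the crop, with no contact force. I'll continue down.

```bash
python3 -m handwheel '[[[-8.9,0,-2.3],[0,0,0],1],[[-9.6,0,-2.7],[0,0,0],1],[[-9.6,0,-2.7],[0,0,0],1],[[-9.6,0,-2.7],[0,0,0],1],[[-9.6,0,-2.7],[0,0,0],1],[[-4.8,0,-1.3],[0,0,0],1],[[0,0,0],[0,0,0],1]]'
cat > f.py <<'E'
from h import *
st=readout.get_state(); T=toolT(st); g=T[:3,3]-.019*T[:3,2]
print("force along u",(st["contact_force"]@u).round(2),"tool",(T[:3,:3].T@st["contact_force"]).round(1),"grasp along u",((g-O)@u).round(4),"off",(T[:3,:3].T@(g-O-((g-O)@u)*u)).round(4))
E
python3 f.py; python3 -m handwheel '[[[-1.9,0,-0.5],[0,0,0],1],[[-1.9,0,-0.5],[0,0,0],1],[[0,0,0],[0,0,0],1]]'; python3 f.py
```

```text
clock: 13.9
position: [0.4513, -0.2416, 0.1231]
ee_rot: [-0.392, -0.555, 0.678, -0.281]
contact_force: [-0.3, 0.8, 0.0]
width: 0.0159
gripper_force: 58.5
force along u -0.47 tool [-0.3  0.5 -0.6] grasp along u 0.1212 off [ 0.0001  0.0003 -0.0002]
clock: 14.28
position: [0.4517, -0.239, 0.1207]
ee_rot: [-0.392, -0.554, 0.678, -0.281]
contact_force: [0.7, 0.7, -0.5]
width: 0.0159
gripper_force: 58.5
force along u -0.93 tool [-0.8 -0.5 -0.5] grasp along u 0.1177 off [ 0.      0.0004 -0.0001]
```

```bash
for i in 1; do python3 -m handwheel '[[[-1,0,-0.3],[0,0,0],1],[[-1,0,-0.3],[0,0,0],1],[[0,0,0],[0,0,0],1]]'; done; python3 f.py;  python3 -m handwheel '[[[-1,0,-0.3],[0,0,0],1],[[0,0,0],[0,0,0],1]]';python3 f.py
```

```text
clock: 14.65
position: [0.4518, -0.2384, 0.1206]
ee_rot: [-0.393, -0.554, 0.678, -0.282]
contact_force: [-0.7, -5.2, 4.1]
width: 0.0162
gripper_force: 58.4
force along u 6.66 tool [ 6.3 -0.3  2.2] grasp along u 0.1171 off [ 0.0001  0.0004 -0.0005]
clock: 14.9
position: [0.4518, -0.2382, 0.1208]
ee_rot: [-0.394, -0.553, 0.677, -0.282]
contact_force: [-0.8, -6.9, 5.2]
width: 0.0164
gripper_force: 58.5
force along u 8.62 tool [ 8.1 -0.6  3.1] grasp along u 0.117 off [ 0.0002  0.0005 -0.0007]
```

Seated on the floor, with about 8 N along the axis. I'll release and retreat.

```bash
python3 -m handwheel '[[[0,0,0],[0,0,0],0.5],[[0,0,0],[0,0,0],0.2],[[0,0,0],[0,0,0],0],[[0,0,0],[0,0,0],-0.2],[[0,0,-5],[0,0,0],-0.2],[[0,0,-15],[0,0,0],-0.2],[[0,0,-20],[0,0,0],-0.2],[[0,0,-20],[0,0,0],-0.2],[[0,0,-20],[0,0,0],-0.2],[[0,0,-20],[0,0,0],-0.2],[[0,0,0],[0,0,0],-0.2]]'
python3 - <<'E'
from h import *
st=readout.get_state(); print(st["qpos"].round(2)); iw=vision.get_image("wrist"); cv2.imwrite("pics/w3.png",iw); cw=cam("wrist",st); cs=cam("side"); ct=cam("top")
im=vision.get_image("side"); x,y=310,130
C=np.zeros((600,800,3),np.uint8); C[:,:400]=cv2.resize(im[y:y+120,x:x+80],None,fx=5,fy=5,interpolation=cv2.INTER_CUBIC); C[100:400,400:]=cv2.resize(iw,(400,300)); cv2.imwrite("pics/c4.png",C)
F=O+.005*u
for sag in(0,8,15):
    v=np.cos(np.radians(42-sag))*e3+np.sin(np.radians(42-sag))*Z
    print(sag,"head end",proj(cs,F+.22*v),proj(cw,F+.22*v),"ferrule",proj(cs,F+.15*v),proj(cw,F+.15*v))
E
```

```text
clock: 16.27
position: [0.4754, -0.1538, 0.1729]
ee_rot: [-0.391, -0.555, 0.678, -0.282]
contact_force: [-0.3, 0.4, -0.2]
width: 0.0511
gripper_force: 0.0
[ 0.13  0.49  1.81 -0.9   1.46 -2.4 ]
0 head end [356.08562239 167.14412947] [324.71309415  89.04984521] ferrule [351.15625058 187.46106806] [324.56352644 189.25872849]
8 head end [357.69494027 171.47520336] [321.95514493 107.83680979] ferrule [352.31599471 190.25474313] [322.63949021 194.30102066]
15 head end [358.80470474 176.09088054] [320.04416424 124.89405903] ferrule [353.1285083  193.30389264] [321.21568872 200.93936901]
```

View pics/c4.png

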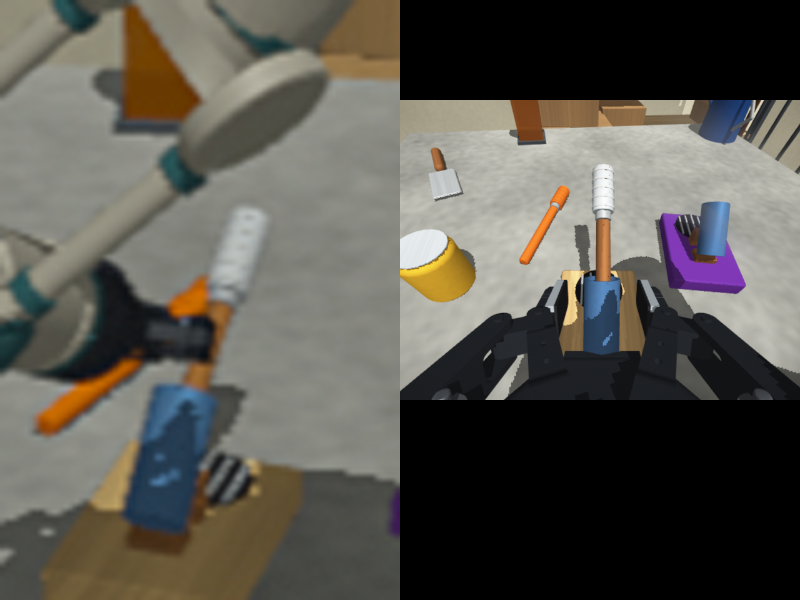

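The brush is in handle-down, sagging about 8°, with the head end at about (359,172) in side, which matches the handle on the floor. Next is a hover over the control box.

```bash
cat >> h.py <<'E'
BC=np.array([.494,.0758]); byaw=np.radians(-10.25)
E
python3 - <<'E'
from h import *
st=readout.get_state(); T0=toolT(st)
E_=tri(cam("side"),(359.0,172.3),cam("wrist",st),(325,109)); F=O+.005*u; print("head end",E_,"dist to floor",np.linalg.norm(E_-F))
x=np.r_[np.cos(byaw),np.sin(byaw),0]; y=np.r_[-np.sin(byaw),np.cos(byaw),0]
M=np.c_[-x,y,-Z]; p=np.r_[BC,0]-.045*x-.0*y; p[2]=.20
print(ik(M,p)); T1=T0.copy(); T1[:3,3]-=.04*T0[:3,2]; plan(mk(M,p),16,T1)
E
```

```text
head end [ 0.43390366 -0.32227228  0.17550848] dist to floor 0.2203967660962792
(array([ 3.20085551e-02,  1.06233513e-01,  1.80330173e+00, -1.82818153e-11,
        1.23205741e+00, -1.35989152e+00]), np.float64(1.1320393270911241e-10))
16 rows: shift [-4.9, 12.45, -5.07] turn [-0.431, -0.5, 0.839] total rot 102.5
  via [ 0.472 -0.113  0.193]
  via [ 0.44  -0.066  0.188]
  via [ 0.427 -0.011  0.185]
  via [0.434 0.046 0.19 ]
```

Head end to cup floor measures 220.4 mm, so the brush is fully seated. Moving to the box.

```bash
python3 -m handwheel '[[[0,0,-20],[0,0,0],-0.2],[[0,0,-20],[0,0,0],-0.2],[[-4.9,12.4,-5],[-0.43,-0.5,0.84],1],[[-4.9,12.4,-5],[-0.43,-0.5,0.84],1],[[-4.9,12.4,-5],[-0.43,-0.5,0.84],1],[[-4.9,12.4,-5],[-0.43,-0.5,0.84],1],[[-4.9,12.4,-5],[-0.43,-0.5,0.84],1],[[-4.9,12.4,-5],[-0.43,-0.5,0.84],1],[[-4.9,12.4,-5],[-0.43,-0.5,0.84],1],[[-4.9,12.4,-5],[-0.43,-0.5,0.84],1],[[-4.9,12.4,-5],[-0.43,-0.5,0.84],1],[[-4.9,12.4,-5],[-0.43,-0.5,0.84],1],[[-4.9,12.4,-5],[-0.43,-0.5,0.84],1],[[-4.9,12.4,-5],[-0.43,-0.5,0.84],1],[[-4.9,12.4,-5],[-0.43,-0.5,0.84],1],[[-4.9,12.4,-5],[-0.43,-0.5,0.84],1],[[-4.9,12.4,-5],[-0.43,-0.5,0.84],1],[[-4.9,12.4,-5],[-0.43,-0.5,0.84],1],[[0,0,0],[0,0,0],1]]' 30
python3 - <<'E'
from h import *
st=readout.get_state(); T0=toolT(st)
im=vision.get_image("wrist"); cv2.imwrite("pics/w4.png",im); cw=cam("wrist",st)
print(T0[:3,:3].round(3).tolist())
x=np.r_[np.cos(byaw),np.sin(byaw),0]; y=np.r_[-np.sin(byaw),np.cos(byaw),0]; C=np.r_[BC,0]
for yy in(48,24,0,-24): print("sw off/on px",*[proj(cw,C+xx/1e3*x+yy/1e3*y+.049*Z).round(1) for xx in(-23,-13)])
print("btn",proj(cw,C-.018*x-.08*y+.045*Z))
hsv=cv2.cvtColor(im,cv2.COLOR_BGR2HSV)
for nm,lo,hi in(("yellow",(22,140,90),(35,255,255)),("green",(45,120,50),(80,255,255)),("red",(0,150,90),(6,255,255)),("red2",(174,150,90),(180,255,255))):
    n,l,s_,c=cv2.connectedComponentsWithStats(cv2.inRange(hsv,lo,hi)); print(nm,[(c[i].round(1).tolist(),s_[i].tolist()) for i in range(1,n) if s_[i,4]>15])
E
```

```text
clock: 18.75
position: [0.4496, 0.0831, 0.2001]
ee_rot: [0.001, 0.088, 0.996, -0.001]
contact_force: [0.5, 0.8, 0.6]
width: 0.0001
gripper_force: 0.0
[[-0.984, 0.176, 0.002], [0.176, 0.984, -0.002], [-0.002, -0.002, -1.0]]
sw off/on px [377.4 244.2] [376.9 254.3]
sw off/on px [351.5 244.1] [351.3 254.2]
sw off/on px [325.6 244.1] [325.6 254.2]
sw off/on px [299.8 244. ] [300.  254.1]
btn [240.86837365 247.59200117]
yellow [([381.5, 245.4], [378, 240, 8, 12, 86]), ([305.2, 249.1], [302, 243, 7, 12, 75]), ([330.5, 247.8], [327, 242, 8, 12, 85]), ([355.9, 248.6], [353, 243, 7, 12, 82]), ([13.5, 476.7], [0, 473, 30, 7, 128])]
green [([244.3, 250.4], [230, 236, 30, 29, 665]), ([542.6, 374.2], [538, 371, 11, 7, 28]), ([528.9, 379.8], [525, 376, 9, 8, 16]), ([557.3, 389.5], [545, 379, 26, 25, 116]), ([543.1, 393.4], [538, 388, 14, 10, 36]), ([556.6, 402.0], [547, 396, 18, 14, 42]), ([582.6, 421.2], [551, 401, 63, 47, 392]), ([625.6, 468.2], [613, 448, 27, 32, 249])]
red [([413.4, 247.0], [408, 242, 12, 11, 107])]
red2 []
```

View pics/w4.png

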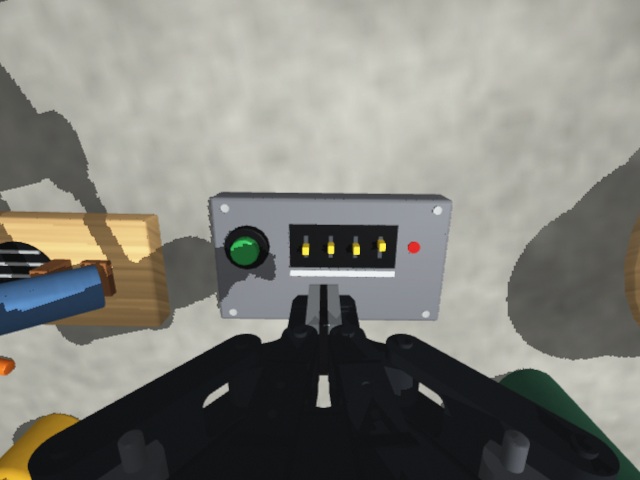

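The wrist view shows the switches at x = 381, 356, 330 and 305 (numbers 1–4), all near OFF. The button is at (244,250), the red dot at (413,247), and the stripe (ON) at row 273. The box sits about 4 mm further along its y than I first estimated. I'll start with switch 1.

```bash
cat > bx.py <<'E'
from h import *
st=readout.get_state(); T=toolT(st)
x=np.r_[np.cos(byaw),np.sin(byaw),0]; y=np.r_[-np.sin(byaw),np.cos(byaw),0]; C=np.r_[BC,0]+.004*y+.0015*x
d=T[:3,3]-C; print("box frame mm",(1e3*np.array([d@x,d@y,d[2]])).round(1),"force box",[(st["contact_force"]@v).round(1).item() for v in(x,y,Z)],"t",round(st["clock"],2))
E
python3 -m handwheel '[[[0,13,0],[0,0,0],1],[[0,13,0],[0,0,0],1],[[0,13,0],[0,0,0],1],[[0,13.5,0],[0,0,0],1],[[0,0,30],[0,0,0],1],[[0,0,30],[0,0,0],1],[[0,0,30],[0,0,0],1],[[0,0,30],[0,0,0],1],[[0,0,25],[0,0,0],1],[[0,0,14],[0,0,0],1],[[0,0,0],[0,0,0],1]]' >/dev/null; python3 bx.py
python3 -m handwheel '[[[-4,0,0],[0,0,0],1],[[-4,0,0],[0,0,0],1],[[-3,0,0],[0,0,0],1],[[-2,0,0],[0,0,0],1],[[-2,0,0],[0,0,0],1],[[0,0,0],[0,0,0],1]]'>/dev/null; python3 bx.py
```

```text
box frame mm [-46.4  47.2  39.1] force box [-0.8, 0.5, 0.4] t 20.18
box frame mm [-30.6  47.   39.9] force box [0.3, 0.0, -0.3] t 20.93
```

```bash
python3 -m handwheel '[[[-2,0,0],[0,0,0],1],[[-1.5,0,0],[0,0,0],1],[[0,0,0],[0,0,0],1]]'>/dev/null; python3 bx.py;python3 -m handwheel '[[[-1.5,0,0],[0,0,0],1],[[0,0,0],[0,0,0],1]]'>/dev/null; python3 bx.py;python3 -m handwheel '[[[-1.5,0,0],[0,0,0],1],[[0,0,0],[0,0,0],1]]'>/dev/null; python3 bx.py
```

```text
box frame mm [-27.6  47.   39.8] force box [-1.5, -0.1, 0.7] t 21.3
box frame mm [-27.6  46.9  39.7] force box [-4.3, 0.6, 3.3] t 21.55
box frame mm [-27.5  46.9  39.6] force box [-7.3, 0.3, 5.3] t 21.8
```

Switch 1 is at its ON stop (−7 N, no further motion). Next is switch 3, then switch 4, the same way.

```bash
python3 -m handwheel '[[[9,0,0],[0,0,0],1],[[9,0,0],[0,0,0],1],[[3,-12,0],[0,0,0],1],[[0,-12,0],[0,0,0],1],[[0,-12,0],[0,0,0],1],[[0,-11,0],[0,0,0],1],[[0,0,0],[0,0,0],1]]'>/dev/null; python3 bx.py; python3 -m handwheel '[[[-4,0,0],[0,0,0],1],[[-4,0,0],[0,0,0],1],[[-3,0,0],[0,0,0],1],[[-3,0,0],[0,0,0],1],[[-2,0,0],[0,0,0],1],[[-2,0,0],[0,0,0],1],[[-1.5,0,0],[0,0,0],1],[[-1.5,0,0],[0,0,0],1],[[0,0,0],[0,0,0],1]]'>/dev/null; python3 bx.py
```

```text
box frame mm [-45.2  -0.9  40. ] force box [0.1, -1.0, -0.2] t 22.68
box frame mm [-27.9   0.1  39.6] force box [-7.5, 2.0, 4.9] t 23.8
```

```bash
python3 -m handwheel '[[[9,0,0],[0,0,0],1],[[9,0,0],[0,0,0],1],[[3,-8,0],[0,0,0],1],[[0,-8,0],[0,0,0],1],[[0,-8,0],[0,0,0],1],[[0,0,0],[0,0,0],1]]'>/dev/null; python3 bx.py; python3 -m handwheel '[[[-4,0,0],[0,0,0],1],[[-4,0,0],[0,0,0],1],[[-3,0,0],[0,0,0],1],[[-3,0,0],[0,0,0],1],[[-2,0,0],[0,0,0],1],[[-2,0,0],[0,0,0],1],[[-1.5,0,0],[0,0,0],1],[[-1.5,0,0],[0,0,0],1],[[0,0,0],[0,0,0],1]]'>/dev/null; python3 bx.py
```

```text
box frame mm [-45.  -24.6  40.1] force box [-0.9, -0.1, 0.3] t 24.55
box frame mm [-28.1 -23.9  39.6] force box [-7.8, 0.8, 5.3] t 25.68
```

```bash
python3 -m handwheel '[[[10,0,0],[0,0,0],1],[[0,0,-15],[0,0,0],1],[[0,0,-15],[0,0,0],1],[[-11,12,0],[0,0,0],1],[[-11,12,0],[0,0,0],1],[[-11,12,0],[0,0,0],1],[[-11,12,0],[0,0,0],1],[[0,0,0],[0,0,0],1]]'>/dev/null; python3 bx.py
```

```text
box frame mm [10.8 25.2 69.6] force box [0.3, -0.6, -0.2] t 26.68
```

```bash
python3 -m handwheel '[[[0,-1,15],[0,0,0],1],[[0,0,14.5],[0,0,0],1],[[0,0,0],[0,0,0],1],[[4,0,0],[0,0,0],1],[[4,0,0],[0,0,0],1],[[4,0,0],[0,0,0],1],[[3,0,0],[0,0,0],1],[[2,0,0],[0,0,0],1],[[0,0,0],[0,0,0],1]]'>/dev/null; python3 bx.py; python3 -m handwheel '[[[1.5,0,0],[0,0,0],1],[[1.5,0,0],[0,0,0],1],[[1.5,0,0],[0,0,0],1],[[0,0,0],[0,0,0],1]]'>/dev/null; python3 bx.py
```

```text
box frame mm [-7.2 23.2 40.7] force box [0.8, -0.1, 0.8] t 27.8
box frame mm [-8.1 23.2 40.9] force box [7.0, -2.0, -4.8] t 28.3
```

Switch 2 is at its OFF stop. I'll lift off and check the knobs.

```bash
python3 -m handwheel '[[[-8,0,0],[0,0,0],1],[[0,0,-25],[0,0,0],1],[[5,-4,-30],[0,0,0],1],[[10,-6,-30],[0,0,0],1],[[10,-6,-30],[0,0,0],1],[[10,-6,-25],[0,0,0],1],[[10,-6,-20],[0,0,0],1],[[0,0,0],[0,0,0],1]]'>/dev/null; python3 bx.py
python3 - <<'E'
from h import *
st=readout.get_state(); im=vision.get_image("wrist"); cw=cam("wrist",st)
x=np.r_[np.cos(byaw),np.sin(byaw),0]; y=np.r_[-np.sin(byaw),np.cos(byaw),0]; C=np.r_[BC,0]+.004*y+.0015*x
for yy in(48,24,0,-24): print("sw off/on px",*[proj(cw,C+xx/1e3*x+yy/1e3*y+.049*Z).round(1) for xx in(-23,-13)])
hsv=cv2.cvtColor(im,cv2.COLOR_BGR2HSV)
n,l,s_,c=cv2.connectedComponentsWithStats(cv2.inRange(hsv,(22,140,90),(35,255,255))); print([(c[i].round(1).tolist()) for i in range(1,n) if s_[i,4]>15])
n,l,s_,c=cv2.connectedComponentsWithStats(cv2.inRange(hsv,(45,120,50),(80,255,255))); i=1+np.argmax(s_[1:,4]); print("btn",c[i],s_[i]); P=onz(cw,c[i],.047)-C; print("btn box",P@x,P@y,"pred",proj(cw,C-.018*x-.08*y+.047*Z))
E
```

```text
box frame mm [-49.6  -4.6 201.4] force box [0.7, 0.7, 0.6] t 29.3
sw off/on px [381.1 248.3] [380.6 258.3]
sw off/on px [355.4 248.3] [355.1 258.3]
sw off/on px [329.7 248.4] [329.7 258.4]
sw off/on px [304.1 248.4] [304.3 258.4]
[[355.9, 246.7], [305.1, 256.5], [330.1, 256.7], [380.4, 256.6], [13.1, 477.5]]
btn [244.78395062 253.48302469] [231 239  29  29 648]
btn box -0.017234127275929836 -0.08037687027874238 pred [245.12303884 252.72202963]
```

The knobs read rows 256.6 / 246.7 / 256.7 / 256.5, which is exactly on, off, on, on. Now the button.

```bash
python3 -m handwheel '[[[-6.4,-15.1,-0],[0,0,0],1],[[-6.4,-15.1,0],[0,0,0],1],[[-6.4,-15.1,0],[0,0,0],1],[[-6.4,-15.1,0],[0,0,0],1],[[-6.4,-15.1,0],[0,0,0],1],[[0,0,30],[0,0,0],1],[[0,0,30],[0,0,0],1],[[0,0,30],[0,0,0],1],[[0,0,25],[0,0,0],1],[[0,0,20],[0,0,0],1],[[0,0,6],[0,0,0],1],[[0,0,0],[0,0,0],1]]'>/dev/null; python3 bx.py; for i in 1; do python3 -m handwheel '[[[0,0,3],[0,0,0],1],[[0,0,3],[0,0,0],1],[[0,0,0],[0,0,0],1]]'>/dev/null; python3 bx.py; done;python3 -m handwheel '[[[0,0,2],[0,0,0],1],[[0,0,2],[0,0,0],1],[[0,0,0],[0,0,0],1]]'>/dev/null; python3 bx.py
```

```text
box frame mm [-16.6 -80.7  59.7] force box [0.2, -0.5, 0.4] t 30.85
box frame mm [-16.  -80.5  54.2] force box [0.4, -0.8, 2.1] t 31.23
box frame mm [-15.9 -80.4  50.9] force box [0.2, -0.7, 11.9] t 31.6
```

```bash
python3 -m handwheel '[[[0,0,1.5],[0,0,0],1],[[0,0,0],[0,0,0],1],[[0,0,0],[0,0,0],1]]'>/dev/null; python3 bx.py
python3 - <<'E'
from rig import vision; import cv2
im=vision.get_image("side"); cv2.imwrite("pics/s5.png",cv2.resize(im[220:320,290:400],None,fx=5,fy=5,interpolation=cv2.INTER_CUBIC))
E
```

```text
box frame mm [-15.9 -80.5  50.6] force box [-3.3, -0.6, 23.8] t 31.98
```

View pics/s5.png

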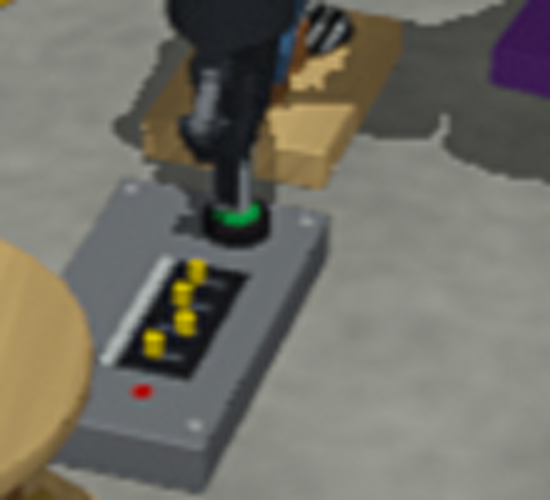

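The fingertips are on the button, and it is at its hard stop: about 6 mm of travel and 24 N. I'll lift clear, confirm the brush and hand in.

```bash
python3 -m handwheel '[[[0,0,-10],[0,0,0],1],[[0,0,-30],[0,0,0],1],[[0,0,-40],[0,0,0],1],[[0,0,-40],[0,0,0],1],[[0,0,0],[0,0,0],1],[[0,0,0],[0,0,0],1]]'
python3 - <<'E'
from h import *
from rig import manip
a=cv2.imread("pics/side0.png").astype(int); s=vision.get_image("side"); m=cv2.inRange(cv2.cvtColor(s,cv2.COLOR_BGR2HSV),(0,0,200),(180,40,255)); k=m[160:200,345:370]; ys,xs=np.nonzero(k); print("head top px",ys.min()+160,xs[ys==ys.min()].mean()+345)
print(manip.sign_off())
E
```

```text
clock: 32.78
position: [0.464, 0.0039, 0.1672]
ee_rot: [-0.001, 0.09, 0.996, -0.001]
contact_force: [0.0, 0.3, -0.7]
width: -0.0003
gripper_force: 0.0Traceback (most recent call last):
  File "<stdin>", line 3, in <module>
    return umr_minimum(a, axis, None, out, keepdims, initial, where)
ValueError: zero-size array to reduction operation minimum which has no identity
```

Run:
```python
from h import *
s=vision.get_image("side")[130:250,310:390]; ref=cv2.resize(cv2.imread("pics/c4.png")[:,:400],(80,120),interpolation=cv2.INTER_AREA)
for y in range(38,64,4): print(y,s[y,40:56:2].mean(1).astype(int),ref[y,40:56:2].mean(1).astype(int))
```

```text
38 [128 135 136 138 137 135 132 131] [134 135 136 137 136 135 133 131]
42 [ 92 134 132 147 183 186 156 133] [130 133 132 146 181 182 156 132]
46 [ 85 129 137 170 172 175 154 125] [124 128 136 171 174 175 153 125]
50 [ 84 121 166 188 183 166 120 125] [125 121 165 188 183 165 122 126]
54 [ 83 154 184 188 170 131 125 125] [123 150 183 187 170 132 124 124]
58 [105 133 166 141 116 122 125 123] [104 132 163 138 116 122 125 123]
62 [ 80  92 100  93 130 129 131 130] [ 65  91  99  94 129 129 131 131]
```

The brush head looks the same as just after release (my brightness threshold was simply too high). Handing in.

```bash
python3 -c "
from rig import manip
print(manip.sign_off())"
```

```text
the job is handed in; nothing more can be done
None
```

I handed the job in at about 33 s: the brush is handle-down on the cup floor and released, the switches read on, off, on, on, and the start button was then pressed to its hard stop.

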